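# Let the film canisters out of the stall's gravity chute

### The arm

A 6-joint arm with a two-finger parallel gripper is mounted at the origin on the work surface. World frame = base frame: x ahead of the robot, y to its left, z up, the work surface at z = 0. Lengths are in m, angles in rad, forces in N, time in s.
With the tool pointing down it reaches from about 0.15 to 0.775 m from the base axis. Payload 6.1 kg.
Tool frame: the origin (TCP) lies at the very end of the fingers, on their centre line; the grasp point (between the pads) lies 19 mm behind it (manip.tcp_to_grasp is the distance from the TCP to the grasp point, in m); x points along the fingers, z is the direction in which the jaws open and shut, and the axes are right-handed (so a half turn about x gives the same grasp; the last joint's range is limited). The gripper opens to 85 mm and grips with 20 to 120 N. Pads are 22 mm wide; open, the fingers measure 114 mm over their backs; the gripper's body (76 mm by 85 mm) begins 54 mm behind the grasp point. The pads swing forward as they close: fully open they stand 13 mm farther back than shut.
Start: joints at [1.331, 0.126, -0.04, 1.405, 0, 1.571], TCP at [0.125, 0.51, 0.231] pointing down, gripper open.
Joint ranges: [-2.72, 2.72], [-0.95, 1.95], [-1.27, 1.35], [-1.78, 2.02], [-1.46, 1.47], [-3.14, 3.14]. Speed limits (rad/s): [2.39, 2.39, 3.01, 3.14, 3.14, 3.14].

### API

Orientations are given as a unit quaternion [x, y, z, w].
In Python, from cell import readout, cams, workorder, manip gives the robot as it stands.
- The arm moves only by the tool send_rows, never from a script. Its argument "deltas" is one flat list of numbers, 7 for each row, row after row: the shift along the tool's x, y, z in m, then the turn, a rotation vector about the tool's x, y, z in degrees, then the finger opening in m, from 0 to 0.0854. A call has exactly 8 rows; each row is the pose to reach, as a shift and turn from the pose commanded when the call began, along the tool's axes at that moment; what a row does not reach only later rows make up. A row lasts 1/12 s, in which the tool goes at most 41.7 mm and 7.16 degrees, less where a joint would pass 70% of its speed; a pose out of reach is approached as far as the arm can. A call with a gripper value outside its range is refused whole. The fingers move at their own pace and stop on an object; "force" is the grip in N (left out, the last holds). Time passes only in rows, so rows that repeat a pose let the fingers close, or fill a call up. It gives the time, the measured TCP pose, the force and the opening at its end, in the units of the state.
- readout.observe(): the state, without advancing time (a new reading comes with each control period).
- cams.camera(name): name is "scene" or "top"; returns a dict with "frame" (400x640x3 uint8, red, green, blue), "fx", "fy", "cx", "cy" (pixels), "view" (4x4, takes a point from world to camera coordinates). Camera axes: x right, y down, z forward; pixel columns grow to the right and rows downward; lengths in m; the calibration is good to about 2 mm. A picture is of the moment at which its call begins. There is no depth.
- workorder.close_job(): hands the job in, once; it reports no verdict.
The state is a dict: "t": time; "joint_pos": joint angles; "joint_vel": joint speeds; "effort": joint torques, N m; "ee_pos": TCP position; "tcp_rot": TCP orientation; "wrist_force": force on the tool from outside, world axes, zero at the start; "moment": the same for the moment, N m; "opening": opening from 0.0 (shut) to 1.0 (fully open).
Only numpy, scipy, OpenCV 4.12 (cv2) and the standard library are available. Lean on these libraries where they do the work, as an engineer would, in place of code of your own. Each camera call takes 0.05 s, during which the arm holds its last target.

### The job

Two gravity chutes stand on the ledge; one holds the two film canisters, the other two slimmer bare film cassettes. With the fingertips press down the square paddle of the rocker on the canisters' chute and keep it down until both canisters have rolled under the gate into the catch trough, then let the paddle come up again so that the gate shuts behind them. Do not touch the canisters or the gate with the hand, do not work the other chute, and leave the lens, the tank and the reel where they stand.

Things in the scene. Friction and masses are not known exactly. Their poses are not given: they have to be found in the camera images.
- chute_film: fixed wooden chute with the two canisters. Origin on the ledge, centre line; x downhill, y left, z up. Spans x -36..129, y -33..33 mm. Floor 56 mm wide, drops 0.2 per unit x, 24 mm high at the gate (x = 40). Sides 23 mm above it; back wall 62, end wall 36 mm high (inner face x = 125). Catch trough: beyond the gate. Rocker alongside at y = -44, pivot x = -35, z = 72 mm, posts 80 high
- chute_cass: the same chute and rocker, with the same frame, but holding the two bare cassettes; it stands to the left or the right of the canisters' chute. Leave it alone
- lever_film (a joint): rocker of the canisters' chute, rad: 0 = gate shut (spring-held), grows as the paddle goes down and the gate rises, stop at 0.45. It springs back shut when let go. Gate clears the canisters from about 0.33 rad, they then roll out in about 1 s; pressing takes 2 N at first, 5 N near the stop
- lever_cass (a joint): rocker of the cassettes' chute, rad: 0 = gate shut (spring-held), grows as the paddle goes down and the gate rises, stop at 0.45. It springs back shut when let go. To be left alone
- paddle_film (a point): black plastic paddle 38 x 38 x 5 mm on the uphill end of the canisters' rocker (robot's side). Point: centre of its top face; shut: z = 92, at x = -120, y = -44 mm of the chute. Axes turn with the rocker, parallel to the chute's when shut. Uphill edge raised 0.2 rad when shut, lowered 0.25 rad at the stop. Pressed, it goes nearly straight down: 31 mm at 0.36 rad, 39 mm at the stop; nothing beneath
- paddle_cass (a point): the same paddle on the cassettes' rocker
- gate_film (a point): steel gate blade of the canisters' chute, 50 mm wide, 3 mm thick, 36 mm high, on a cross bar from the rocker's downhill end (75 mm from the pivot). Point: middle of the blade's lower edge, 8 mm above the chute floor when shut
- can_1: film canister, yellow plastic cylinder 31 mm diameter, 50 mm long, with a rimmed lid, 30 g, lying across the chute against the gate. Origin: its centre; y: along its length
- can_2: the second film canister, just uphill of the first and touching it. Origin: its centre; y: along its length
- cassette_1: bare steel film cassette, 25 mm diameter, 44 mm long, small black spool ends, lying in the other chute against its gate. Origin: its centre
- cassette_2: second bare cassette, uphill of the first. Origin: its centre
- lens: brass projector lens standing on end between the chutes, 50 mm diameter, 88 mm high, loose. Origin: centre of its underside
- tank: black daylight developing tank, 96 mm diameter, 123 mm high, loose, off to one side. Origin: centre of its underside
- reel: steel wire developing reel lying flat, 92 mm diameter, 42 mm high, loose, off to one side. Origin: centre of its underside
There are look-alikes about, which are no part of the job. What is shaped like the can_1 but brown is not meant. There is more than one size of the tank; the job needs the larger.

How it is judged:
By the outcome, as a careful person would: the job done as asked, in the order asked, and still so for the second after the job is handed in, with the robot touching nothing.
It also fails if it takes over 32 s, if anything falls off the work surface, if the arm or the gripper's body presses on something with over 40 N, if the wrist force passes 120 N, or if a joint passes its speed limit or range.

## Working session

There is one attempt and no reset: what is moved stays moved. The work goes in short steps, Python scripts to look and compute and a tool call to move; the robot and the scene stay as the last step left them, time stands still between calls to the robot, and variables do not carry over. Pictures are saved under pics/ and viewed, and the job is handed in when it is done.

Besides the shell and the picture viewer there is one more tool, called as a command line: name --argument value ..., lists and objects as JSON in quotes. send_rows: Moves the arm, as the interface text tells. Its arguments: {"type":"object","properties":{"deltas":{"type":"array"},"force":{"type":"number"}},"required":["deltas"]}

```bash
mkdir -p pics
python3 - <<'E'
from cell import readout, cams, workorder, manip
import cv2,json,numpy as np
s=readout.observe(); print({k:np.round(v,3).tolist() for k,v in s.items()})
for n in("scene","top"):
    c=cams.camera(n); cv2.imwrite(f"pics/{n}0.png",c["frame"][:,:,::-1]); print(n,c["fx"],c["fy"],c["cx"],c["cy"],np.round(c["view"],4).tolist())
E
```

```text
{'t': 0.0, 'joint_pos': [1.331, 0.126, -0.041, 1.405, 0.0, 1.571], 'joint_vel': [-0.001, 0.0, 0.001, 0.0, -0.0, 0.001], 'effort': [0.0, -43.592, 35.292, 0.017, 0.0, 0.0], 'ee_pos': [0.125, 0.51, 0.231], 'tcp_rot': [-0.437, 0.557, 0.436, 0.556], 'wrist_force': [-0.014, 0.4, 0.088], 'moment': [0.023, -0.058, 0.002], 'opening': 1.0}
scene 424.4088137266536 424.4088137266536 318.0521150602058 201.1544137808754 [[-0.5052, 0.8628, -0.0196, 0.3037], [0.5611, 0.3111, -0.7671, -0.2692], [-0.6557, -0.3986, -0.6412, 1.8683], [0.0, 0.0, 0.0, 1.0]]
top 382.9977336451254 382.9977336451254 317.2041140123959 200.3629899160711 [[-0.0107, -0.9999, -0.0081, 0.0079], [-0.9933, 0.0115, -0.1151, 0.5744], [0.1151, 0.0068, -0.9933, 1.086], [0.0, 0.0, 0.0, 1.0]]
```

View pics/scene0.png

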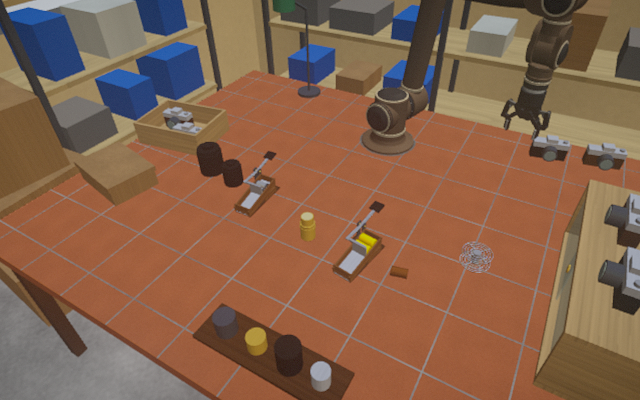

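View pics/top0.png

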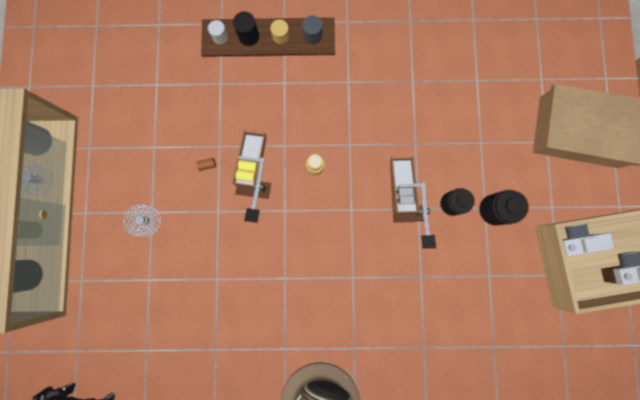

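Yellow canisters sit in the chute at top-image (246,170), with the paddle at about (252,215); in the scene view the paddle is at about (377,208). I'll measure it precisely next.

```bash
cat > h.py <<'E'
import numpy as np,cv2
from cell import readout, cams, workorder, manip
def ray(c,u,v):
    V=np.array(c["view"]);R=V[:3,:3];o=-R.T@V[:3,3]
    d=R.T@np.array([(u-c["cx"])/c["fx"],(v-c["cy"])/c["fy"],1]);return o,d/np.linalg.norm(d)
def onz(c,u,v,z):
    o,d=ray(c,u,v);return o+d*(z-o[2])/d[2]
def tri(c1,p1,c2,p2):
    A=np.zeros((3,3));b=np.zeros(3);L=[]
    for c,p in((c1,p1),(c2,p2)):
        o,d=ray(c,*p);M=np.eye(3)-np.outer(d,d);A+=M;b+=M@o;L.append((M,o))
    x=np.linalg.solve(A,b);return x,[float(np.linalg.norm(M@(x-o))) for M,o in L]
def proj(c,P):
    q=np.array(c["view"])@np.append(P,1);return c["fx"]*q[0]/q[2]+c["cx"],c["fy"]*q[1]/q[2]+c["cy"]
def crop(c,name,x0,y0,x1,y1,k):
    cv2.imwrite("pics/"+name,cv2.resize(c["frame"][y0:y1,x0:x1,::-1],None,fx=k,fy=k,interpolation=cv2.INTER_CUBIC))
E
python3 - <<'E'
from h import *
t=cams.camera("top");s=cams.camera("scene")
crop(t,"t1.png",220,120,300,230,5);crop(s,"s1.png",320,190,420,285,6)
P=[]
for c,b in((t,(238,203,268,228)),(s,(365,197,392,218))):
    f=c["frame"][b[1]:b[3],b[0]:b[2]].max(2)
    m=(f<60).astype(np.uint8);n,l,st,ce=cv2.connectedComponentsWithStats(m)
    k=1+st[1:,4].argmax();print(st[k],ce[k]+b[:2]);P.append(ce[k]+b[:2])
    w=np.where(l==k,1,0)
x,e=tri(t,P[0],s,P[1]);print(x,e);print(onz(t,*P[0],.09))
E
```

```text
[  8   7  12  11 112] [251.51785714 214.86607143]
[18  8  1  1  1] [383. 205.]
[0.52503116 0.19182513 0.09361147] [0.010179193635741515, 0.010179193635741357]
[0.52964639 0.18316842 0.09      ]
```

View pics/t1.png

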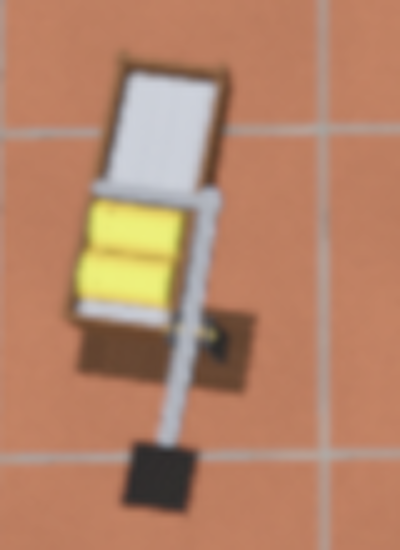

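View pics/s1.png

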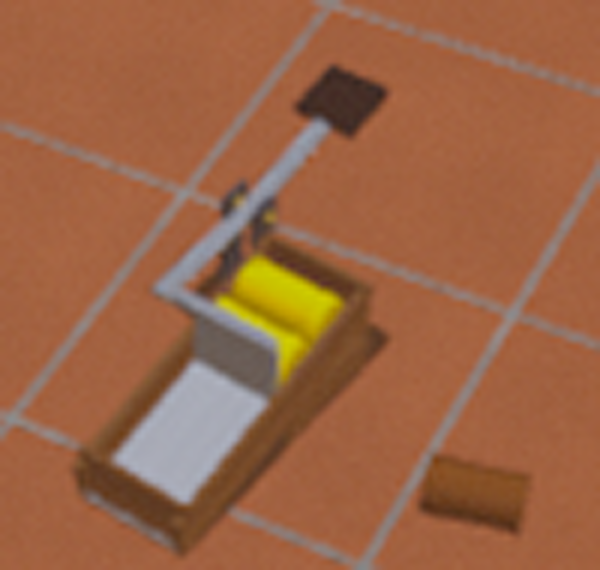

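Run:
```python
from h import *
t=cams.camera("top");s=cams.camera("scene")
p=(251.9,215.2);q=(376.8,206.6)
print(tri(t,p,s,q))
for z in(.09,.092,.095): print(z,onz(t,*p,z),onz(s,*q,z))
# end wall top corners (z=36): crop px
a=onz(t,220+122/5,120+57/5,.036);b=onz(t,220+228/5,120+70/5,.036)
print(a,b,np.degrees(np.arctan2(*(a-b)[[1,0]])))
# side wall top edges
# try yaw, predict paddle corner, chute corners
for yaw in (-5,-7,-9,-11):
    y=np.radians(yaw);R=np.array([[np.cos(y),-np.sin(y),0],[np.sin(y),np.cos(y),0],[0,0,1]])
    P=onz(t,*p,.092);o=P-R@[-.12,-.044,.092]
    print(yaw,o)
    for nm,Q in dict(endL=[.129,.033,.036],endR=[.129,-.033,.036],gp=[.04,-.044,.072],backL=[-.036,.033,.062],backR=[-.036,-.033,.062]).items():
        w=o+R@np.array(Q);u=proj(t,w);v=proj(s,w);print(nm,np.round([(u[0]-220)*5,(u[1]-120)*5]),np.round([(v[0]-320)*6,(v[1]-190)*6]))
```

```text
(array([0.52886113, 0.18291863, 0.0866834 ]), [0.00024784886379171736, 0.00024784886379170706])
0.09 [0.52870909 0.18210222 0.09      ] [0.53236081 0.18452087 0.09      ]
0.092 [0.52855157 0.18174536 0.092     ] [0.53455858 0.18536256 0.092     ]
0.095 [0.52831529 0.18121008 0.095     ] [0.53785524 0.1866251  0.095     ]
[0.78366118 0.21637524 0.036     ] [0.77486881 0.15305875 0.036     ] 82.0942443145686
-5 [6.51929783e-01 2.15119238e-01 8.32667268e-17]
endL [88. 58.] [218. 512.]
endR [198.  66.] [104. 454.]
gp [193. 200.] [182. 289.]
backL [ 49. 324.] [386. 276.]
backR [164. 333.] [276. 227.]
-7 [6.53019356e-01 2.10793070e-01 8.32667268e-17]
endL [103.  55.] [200. 508.]
endR [212.  67.] [ 89. 447.]
gp [202. 201.] [173. 284.]
backL [ 55. 320.] [378. 277.]
backR [169. 332.] [270. 225.]
-9 [6.53957284e-01 2.06431511e-01 8.32667268e-17]
endL [118.  52.] [182. 503.]
endR [227.  68.] [ 75. 439.]
gp [212. 202.] [164. 280.]
backL [ 61. 316.] [371. 277.]
backR [174. 332.] [265. 223.]
-11 [6.54742424e-01 2.02039877e-01 8.32667268e-17]
endL [133.  50.] [164. 497.]
endR [241.  69.] [ 61. 431.]
gp [222. 204.] [156. 275.]
backL [ 67. 312.] [363. 277.]
backR [179. 333.] [261. 221.]
```

Run:
```python
from h import *
from scipy.spatial.transform import Rotation as R
s=readout.observe();r=R.from_quat(s["tcp_rot"]);print(np.round(r.as_matrix(),3))
d=np.array([.530,.183,.135])-s["ee_pos"];print(d,r.inv().apply(d))
zx=r.as_matrix()[:,2];print("jaw az",np.degrees(np.arctan2(zx[1],zx[0])), s["ee_pos"])
```

```text
[[-0.    -0.971  0.238]
 [-0.001  0.238  0.971]
 [-1.    -0.    -0.001]]
[ 0.40532775 -0.32683014 -0.09602662] [ 0.09615681 -0.47135707 -0.22114705]
jaw az 76.25946931538073 [0.12467225 0.50983014 0.23102662]
```

send_rows --deltas '[0, -0.03, -0.014, -0.6, 0, 0, 0, 0, -0.06, -0.028, -1.2, 0, 0, 0, 0, -0.09, -0.042, -1.8, 0, 0, 0, 0, -0.12, -0.056, -2.4, 0, 0, 0, 0, -0.15, -0.07, -3, 0, 0, 0, 0, -0.18, -0.084, -3.6, 0, 0, 0, 0, -0.21, -0.098, -4.2, 0, 0, 0, 0, -0.24, -0.112, -4.7, 0, 0, 0]' --force 40

```text
t: 0.97
ee_pos: [0.3322, 0.3429, 0.2314]
tcp_rot: [-0.459, 0.538, 0.459, 0.538]
wrist_force: [0.8, -0.1, -0.2]
opening: -0.003
```

```bash
cat > d.py <<'E'
from h import *
import sys
from scipy.spatial.transform import Rotation as R
s=readout.observe();r=R.from_quat(s["tcp_rot"]);zx=r.as_matrix()[:,2]
d=np.array([float(a) for a in sys.argv[1:4]])-s["ee_pos"]
print(s["t"],np.round(s["ee_pos"],4),np.round(r.inv().apply(d),4),"az",np.degrees(np.arctan2(zx[1],zx[0])),np.round(r.as_matrix()[:,0],3),s["opening"],np.round(s["wrist_force"],2))
E
python3 d.py .53 .183 .135
```

```text
0.9667 [0.3322 0.3429 0.2314] [ 0.0964 -0.2204 -0.127 ] az 80.9967174591919 [ 0.  0. -1.] -0.0028815719511702032 [ 0.8  -0.15 -0.2 ]
```

send_rows --deltas '[0, -0.032, -0.018, 0, 0, 0, 0, 0, -0.064, -0.037, 0, 0, 0, 0, 0, -0.096, -0.055, 0, 0, 0, 0, 0.01, -0.128, -0.074, 0, 0, 0, 0, 0.03, -0.16, -0.092, 0, 0, 0, 0, 0.05, -0.192, -0.11, 0, 0, 0, 0, 0.075, -0.22, -0.127, 0, 0, 0, 0, 0.095, -0.22, -0.127, 0, 0, 0, 0]'

```text
t: 1.63
ee_pos: [0.5321, 0.1806, 0.1343]
tcp_rot: [-0.458, 0.539, 0.457, 0.539]
wrist_force: [0.2, 1.1, -0.6]
opening: 0.001
```

```bash
python3 d.py .53 .183 .06
python3 - <<'E'
from h import *
t=cams.camera("top");s=cams.camera("scene")
crop(t,"t2.png",200,110,320,250,4);crop(s,"s2.png",310,130,430,285,4)
E
```

```text
1.6333 [0.5321 0.1806 0.1343] [0.0743 0.0026 0.0021] az 80.6724279275899 [ 0.001 -0.001 -1.   ] 0.0013983442011867749 [ 0.18  1.12 -0.59]
```

View pics/s2.png

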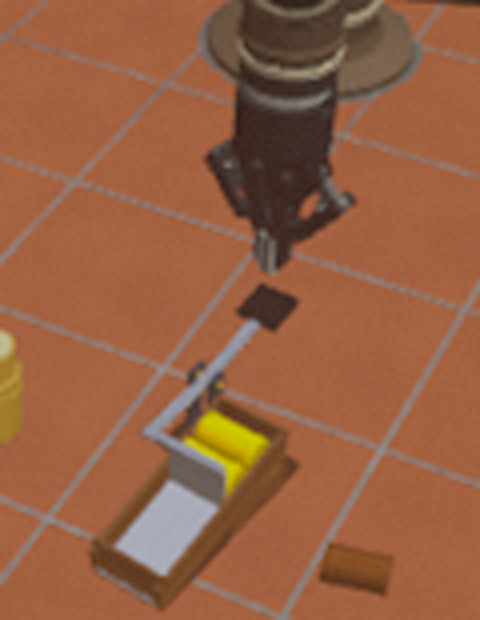

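View pics/t2.png

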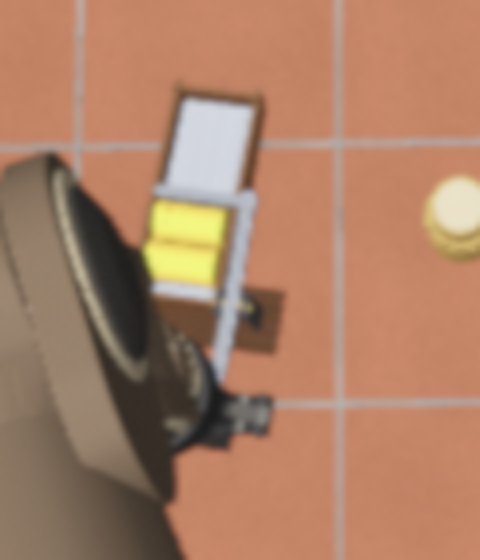

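The fingers are shut above the paddle, which shows just below the tips in the scene crop at (268,305). I'll start the press.

send_rows --deltas '[0.01, 0.002, 0.002, 0, 0, 0, 0, 0.02, 0.002, 0.002, 0, 0, 0, 0, 0.03, 0.002, 0.002, 0, 0, 0, 0, 0.036, 0.002, 0.002, 0, 0, 0, 0, 0.042, 0.002, 0.002, 0, 0, 0, 0, 0.048, 0.002, 0.002, 0, 0, 0, 0, 0.054, 0.002, 0.002, 0, 0, 0, 0, 0.06, 0.002, 0.002, 0, 0, 0, 0]'

```text
t: 2.4
ee_pos: [0.5267, 0.1868, 0.0762]
tcp_rot: [-0.459, 0.538, 0.459, 0.538]
wrist_force: [-2.4, 1.8, 2.8]
opening: 0.002
```

```bash
python3 d.py .53 .183 .058
python3 - <<'E'
from h import *
s=cams.camera("scene")
crop(s,"s3.png",310,150,430,285,4)
E
```

```text
2.4 [0.5267 0.1868 0.0762] [ 0.0182 -0.0038 -0.0033] az 80.98468851178743 [ 0.     0.001 -1.   ] 0.0016513051539782234 [-2.35  1.77  2.84]
```

View pics/s3.png

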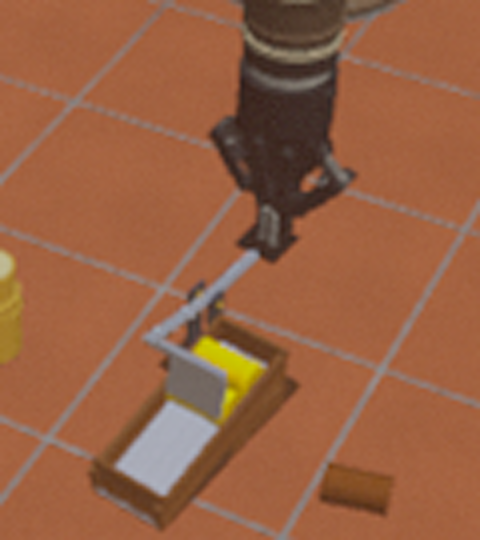

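The gate is rising and the fingers are on the paddle. I'll keep pressing.

send_rows --deltas '[0.005, -0.001, -0.001, 0, 0, 0, 0, 0.01, -0.002, -0.002, 0, 0, 0, 0, 0.014, -0.003, -0.003, 0, 0, 0, 0, 0.017, -0.003, -0.003, 0, 0, 0, 0, 0.018, -0.003, -0.003, 0, 0, 0, 0, 0.018, -0.003, -0.003, 0, 0, 0, 0, 0.018, -0.003, -0.003, 0, 0, 0, 0, 0.018, -0.003, -0.003, 0, 0, 0, 0]'

```text
t: 3.12
ee_pos: [0.53, 0.1832, 0.0588]
tcp_rot: [-0.459, 0.537, 0.459, 0.538]
wrist_force: [1.7, 3.1, 5.1]
opening: -0.001
```

```bash
python3 d.py .53 .183 .056
python3 - <<'E'
from h import *
s=cams.camera("scene")
crop(s,"s4.png",310,150,430,285,4)
E
```

```text
3.1167 [0.53   0.1832 0.0588] [ 0.0028  0.     -0.0002] az 80.96179920035607 [ 0.001  0.    -1.   ] -0.0012929793263294531 [1.72 3.12 5.07]
```

View pics/s4.png

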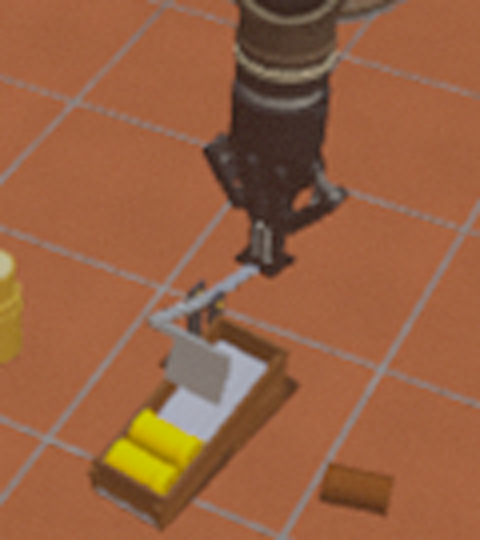

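Both canisters have rolled through into the trough. I'll hold briefly so they settle, then let the paddle up gently.

send_rows --deltas '[0, 0, 0, 0, 0, 0, 0, 0, 0, 0, 0, 0, 0, 0, 0, 0, 0, 0, 0, 0, 0, 0, 0, 0, 0, 0, 0, 0, 0, 0, 0, 0, 0, 0, 0, 0, 0, 0, 0, 0, 0, 0, 0, 0, 0, 0, 0, 0, 0, 0, 0, 0, 0, 0, 0, 0]'

```text
t: 3.83
ee_pos: [0.5294, 0.1829, 0.0583]
tcp_rot: [-0.459, 0.538, 0.459, 0.538]
wrist_force: [1.8, 1.1, 4.5]
opening: -0.001
```

```bash
python3 d.py .53 .183 .056
python3 - <<'E'
from h import *
s=cams.camera("scene")
crop(s,"s5.png",310,150,430,285,4)
E
```

```text
3.8333 [0.5294 0.1829 0.0583] [ 0.0023 -0.0005  0.0002] az 80.95324348526316 [ 0. -0. -1.] -0.0014487777932803557 [1.82 1.15 4.52]
```

View pics/s5.png

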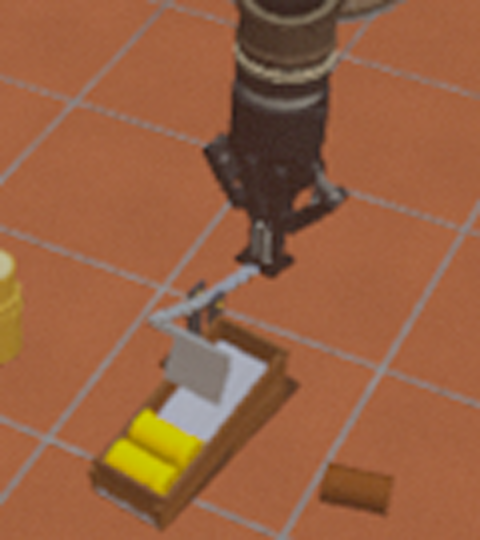

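Both canisters rest in the trough at crop (167,437) and (140,467). Releasing now.

send_rows --deltas '[-0.005, 0, 0, 0, 0, 0, 0, -0.011, 0, 0, 0, 0, 0, 0, -0.017, 0, 0, 0, 0, 0, 0, -0.023, 0, 0, 0, 0, 0, 0, -0.029, 0, 0, 0, 0, 0, 0, -0.036, 0, 0, 0, 0, 0, 0, -0.043, 0, 0, 0, 0, 0, 0, -0.05, 0, 0, 0, 0, 0, 0]'

```text
t: 4.55
ee_pos: [0.5289, 0.1827, 0.1086]
tcp_rot: [-0.459, 0.538, 0.459, 0.537]
wrist_force: [-1.0, -0.1, 0.2]
opening: 0.004
```

send_rows --deltas '[-0.015, 0, 0, 0, 0, 0, 0, -0.03, 0.005, 0, 0, 0, 0, 0, -0.05, 0.02, 0, 0, 0, 0, 0, -0.07, 0.04, 0, 0, 0, 0, 0, -0.09, 0.06, 0, 0, 0, 0, 0, -0.1, 0.08, 0, 0, 0, 0, 0, -0.1, 0.09, 0, 0, 0, 0, 0, -0.1, 0.09, 0, 0, 0, 0, 0]'

```text
t: 5.22
ee_pos: [0.4392, 0.1974, 0.209]
tcp_rot: [-0.459, 0.537, 0.459, 0.538]
wrist_force: [-0.0, -0.8, -0.0]
opening: 0.0
```

```bash
python3 d.py .53 .183 .092
python3 - <<'E'
from h import *
s=cams.camera("scene");t=cams.camera("top")
crop(s,"s6.png",190,100,510,290,2.5);crop(t,"t6.png",100,100,540,260,1.8)
crop(s,"s7.png",310,150,430,285,4)
E
```

```text
5.2167 [0.4392 0.1974 0.209 ] [ 1.171e-01 -9.190e-02 -1.000e-04] az 81.03414906352567 [ 0.001  0.    -1.   ] 7.72969992896649e-06 [-0.01 -0.8  -0.04]
```

View pics/s6.png

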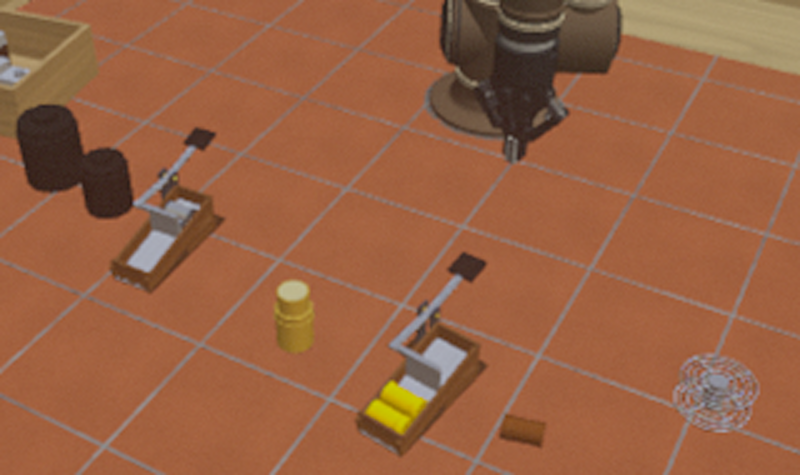

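View pics/s7.png

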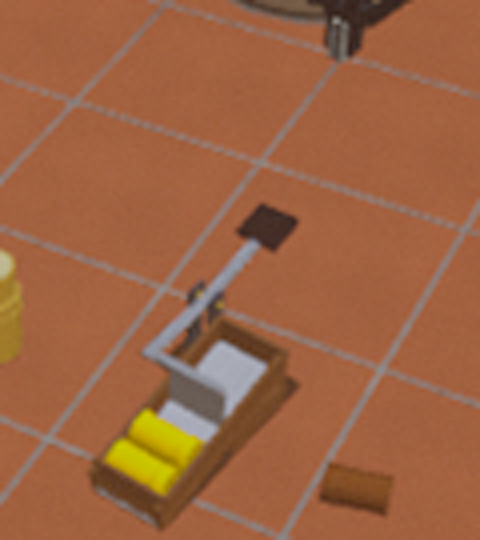

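View pics/t6.png

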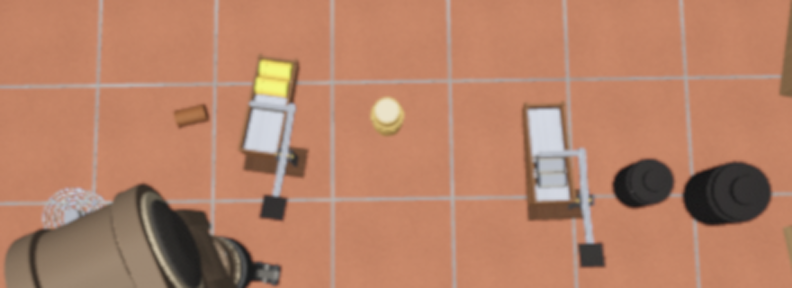

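The gate is shut, the paddle is back up and both canisters are in the trough. Everything else is where it was, and the hand is clear.

```bash
python3 -c "
from cell import workorder
print(workorder.close_job())"
```

```text
the job is handed in; nothing more can be done
None
```

The job is done and handed in: both canisters are in the catch trough and the gate has shut behind them. It took about 5.2 s of robot time.

- **What I did:** I pressed the paddle on the canisters' chute with the fingers shut, down to a tip height of about 58 mm. I held it there until both canisters had rolled through and settled, then let it rise gently and backed the hand away.
- **Last checks:** The final pictures show the paddle back up in its starting position. The other chute, lens, tank and reel look unmoved, and the hand is clear of everything. The highest wrist reading at the end of any move was about 6 N.
- **Disagreement:** Before pressing, the two cameras put the paddle centre about 5 mm lower than the stated 92 mm, and up to 7 mm apart when cast onto that height. The press still landed well on the paddle.
- **Failed check:** The automatic colour mask missed the paddle in the scene view, so I read its position from the enlarged picture instead.

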